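Set up the food slicer on the kitchen island

TASK

Set up the slicer: take the loose blade by its white hub, slide the hub over the machine's upright drive shaft and lower it gently, without letting it drop, until it sits fully home; and put the green catch tray flat on the counter in front of the machine, low wall towards it, with that wall pushed up flush, square and centred against the front face under the spout. Leave the jars, mill, cup, tins and pot standing where they are.

Things in the scene. Friction and masses are not known exactly. Their poses are not given: they have to be found in the camera images.
- slicer: Fixed cream motor base, 180 (x) by 170 (y) by 70 high, with a vertical drive shaft in the middle of its top. Origin: centre of the underside. Front face: its own -x side, plane, x = -90. On top a round steel chamber wall, outer radius 81, inner 73, up to 105, open in front. Spout over the front: 66 wide, juts 15, underside 58, top 91 above the counter. (mm)
- shaft_foot (a point): On the shaft's axis, at the chamber floor, 70 above the counter: where the centre of the blade's underside comes when it is fully home. Axes as the slicer's. (mm)
- shaft_tip (a point): Centre of the shaft's top, 145 above the counter. The vertical steel shaft has diameter 18; its last 10 taper to diameter 9. (mm)
- slicer_front (a point): Middle of the lower edge of the slicer's front face, at counter height. Axes as the slicer's: x points into the machine, y along the face. (mm)
- blade: Loose blade, about 0.16 kg, standing upright: white plastic hub (tube open at both ends, outer diameter 36, bore 21, 100 tall; foot flange diameter 52, 8 high) with two flat steel wings to 57 from the axis along its +x (16 to 20 high) and -x (34 to 38 high), 18 wide. Origin: centre of the underside, z up the bore. Any yaw fits the shaft. (mm)
- tray: Loose green open catch tray, about 0.32 kg, 130 (x) by 140 (y), walls 4 thick. The wall on its +x side is low (30), the other three are 50 tall. A pale wooden carrying bar, 14 by 14 in section, runs along y over the middle between two uprights (93 tall). Origin: centre of the underside. Starts flat on the counter. (mm)
- tray_lip (a point): Middle of the lower outer edge of the tray's low wall (65 along the tray's +x from its origin): this meets point slicer_front when the tray is in place. Axes as the tray's. (mm)
- tray_bar (a point): Middle of the carrying bar, 85 above the tray's underside; bar top 92, underside 78. Axes as the tray's: pinch the bar across x. (mm)
- pepper_mill: loose dark wooden pepper mill, 150 tall, 54 across, standing (sizes in mm). A bystander: leave it alone. Origin: centre of the underside, z up.
- spice_jar: loose amber glass jar with dark lid, 105 tall, 48 across, standing (sizes in mm). A bystander: leave it alone. Origin: centre of the underside, z up.
- honey_jar: loose amber glass jar with brass lid, 85 tall, 56 across, standing (sizes in mm). A bystander: leave it alone. Origin: centre of the underside, z up.
- beaker: loose blue ceramic cup without handle, 85 tall, 60 across, standing (sizes in mm). A bystander: leave it alone. Origin: centre of the underside, z up.
- tin: loose copper-coloured tin with white top, 75 tall, 54 across, standing (sizes in mm). A bystander: leave it alone. Origin: centre of the underside, z up.
- caddy: loose red tin with white top, 95 tall, 54 across, standing (sizes in mm). A bystander: leave it alone. Origin: centre of the underside, z up.
- salt_pot: loose white pot with blue lid, 60 tall, 44 across, standing (sizes in mm). A bystander: leave it alone. Origin: centre of the underside, z up.

How it is judged:
At the end, for the whole second after the job is handed in: Blade home on the shaft (underside centre within 4 mm sideways and in height, upright to 0.06 rad); tray flat, lip within 4 mm of the front face, 10 mm of its middle, square to 0.05 rad; both at rest; each bystander within 20 mm of its start and upright to 0.15 rad (horizontal distance between blade and shaft_foot below 0.004 m and z of blade in the frame of shaft_foot between -0.004 and 0.004 m and angle between blade's own z axis and vertical below 0.06 rad and linear speed of each of blade, tray below 0.02 m/s and x of tray_lip in the frame of slicer_front between -0.004 and 0.004 m and y of tray_lip in the frame of slicer_front between -0.01 and 0.01 m and z of tray_lip in the frame of slicer_front between -0.004 and 0.004 m and angle between the x axis of tray and the x axis of slicer, either way round below 0.05 rad and angle between tray's own z axis and vertical below 0.04 rad and distance of each of pepper_mill, spice_jar, honey_jar, beaker, tin, caddy, salt_pot from where it was at the start of the episode below 0.02 m and angle between each of pepper_mill, spice_jar, honey_jar, beaker, tin, caddy, salt_pot's own z axis and vertical below 0.15 rad); the robot touches nothing.
It fails at once if the blade drops down the shaft (faster than 0.5 m/s while on it) (horizontal distance between blade and shaft_foot below 0.015 m and z of blade in the frame of shaft_foot below 0.07 m and linear speed of blade above 0.5 m/s).
It fails at once if a bystander is knocked over (tilted more than 0.6 rad) or shifted by more than 50 mm (angle between any of pepper_mill, spice_jar, honey_jar, beaker, tin, caddy, salt_pot's own z axis and vertical above 0.6 rad or distance of any of pepper_mill, spice_jar, honey_jar, beaker, tin, caddy, salt_pot from where it was at the start of the episode above 0.05 m).
It also fails if it takes over 67 s, if anything falls off the work surface, if the arm or the gripper's body presses on something with over 40 N, if the wrist force passes 120 N, or if a joint passes its speed limit or range.

ROBOT

A 6-joint arm with a two-finger parallel gripper is mounted at the origin on the work surface. World frame = base frame: x ahead of the robot, y to its left, z up, the work surface at z = 0. Lengths are in m, angles in rad, forces in N, time in s.
With the tool pointing down it reaches from about 0.425 to 0.95 m from the base axis. Payload 3.5 kg.
Tool frame: the origin (TCP) lies at the very end of the fingers, on their centre line; the grasp point (between the pads) lies 19 mm behind it (ctrl.hold_point_z is the z of the grasp point in the tool frame, in m); z points along the fingers, y is the line along which they close (so a half turn about z gives the same grasp; the last joint's range is limited). The gripper opens to 85 mm and grips with 20 to 120 N. Pads are 22 mm wide; open, the fingers measure 114 mm over their backs; the gripper's body (76 mm by 85 mm) begins 54 mm behind the grasp point. The pads swing forward as they close: fully open they stand 13 mm farther back than shut.
Start: joints at [-1.426, 0.286, 1.577, -0, 1.279, -0.15], TCP at [0.196, -0.646, 0.231] pointing down, gripper open.
Joint ranges: [-2.77, 2.77], [-0.9, 2.22], [0.21, 2.48], [-1.53, 4.67], [0.24, 2.81], [-2.84, 2.84]. Speed limits (rad/s): [2.79, 2.79, 3.14, 3.14, 3.14, 3.14].

INTERFACE

Orientations are given as a unit quaternion [x, y, z, w].
In Python, from plant import observe, eyes, job, models, ctrl gives the robot as it stands.
- The arm moves only by the shell command python3 -m inch 'ROWS' [FORCE]. ROWS is JSON, a list that holds one entry, the list of rows, each a list of 7 numbers: the shift along the tool's x, y, z in mm, then the turn, a rotation vector about the tool's x, y, z in rad, then the opening, from -1 (shut) to 1 (fully open), so that 0 is half open. In form: [[[x, y, z, ax, ay, az, claw], ...]]. A call has 1 to 8 rows; each row is the pose to reach, as a shift and turn from the pose commanded when the call began, along the tool's axes at that moment; what a row does not reach only later rows make up. A row lasts 1/12 s, in which the tool goes at most 41.7 mm and 7.16 degrees, less where a joint would pass 70% of its speed; a pose out of reach is approached as far as the arm can. A call with a gripper value outside its range is refused whole. The fingers move at their own pace and stop on an object; FORCE is the grip in N (left out, the last holds). Time passes only in rows, so rows that repeat a pose let the fingers close. It gives the time, the measured TCP pose, the force, the opening and the grip force at its end, in the units of the state.
- observe(): the state, without advancing time (a new reading comes with each control period).
- eyes.capture(name): name is "scene" or "top" or "wrist"; returns (picture, depth): 384x512x3 uint8, red, green, blue; 384x512 float32, m along the optical axis (not along the pixel's ray), 0 where there is no reading.
- eyes.camera_model(name): a dict with "fovy" (degrees; the focal length in pixels is half the picture's height over the tangent of half this angle, whatever the lens; pixels are square), "cx", "cy" (the principal point, pixels), "world_to_cam" (4x4, takes a point from world to camera coordinates). Camera axes: x right, y down, z forward; pixel columns grow to the right and rows downward; lengths in m; the calibration is good to about 2 mm. A picture is of the moment at which its call begins: read the wrist's pose just before it. camera_model takes no time and is no camera call; for the wrist camera it gives the pose at the moment of the call.
- job.close_job(): hands the job in; it is judged then, once.
Trained networks look in the newest picture that a camera, given by its name, has taken for a name from the list of things; names that differ only in an ending like _2 or _b are one class to them, and where a whole thing is asked for, a point or a joint stands for the part that bears it (a point fixed in the world has none). Each returns a list of dicts, best first, with "confidence" (0 to 1); they miss things now and then, are a little off and sometimes report something else, mostly with a low value. They report only what shows in the picture. A call takes as long as a camera call.
- models.look_for(target, camera): "xyz" ([x, y, z] in m, in world coordinates, good to about 4 mm: the middle of the surface that is visible of it).
The state is a dict: "t": time; "joints": joint angles; "joint_vel": joint speeds; "joint_efforts": joint torques, N m; "position": TCP position; "ee_rot": TCP orientation; "force": force on the tool from outside, world axes, zero at the start; "wrist_torque": the same for the moment, N m; "width": finger opening in m; "grip_force": force on a finger pad.
Only numpy, scipy, OpenCV 4.12 (cv2) and the standard library are available. Lean on these libraries where they do the work, as an engineer would, in place of code of your own. Each camera call takes 0.05 s, during which the arm holds its last target. There are 200 camera calls.

## Working session

There is one attempt and no reset: what is moved stays moved. The work goes in short steps, Python scripts to look and compute and a shell command to move; the robot and the scene stay as the last step left them, time stands still between calls to the robot, and variables do not carry over. Pictures are saved under pics/ and viewed, at most 10 in all, crops included, and the job is handed in when it is done.

```bash
mkdir -p pics; ls; cat > h.py <<'E'
import numpy as np,cv2
from plant import observe,eyes,job,models,ctrl
from scipy.spatial.transform import Rotation as R
def cloud(n):
    m=eyes.camera_model(n);p,d=eyes.capture(n)
    f=192/np.tan(np.radians(m["fovy"])/2)
    v,u=np.mgrid[:384,:512]
    c=np.stack([(u-m["cx"])/f*d,(v-m["cy"])/f*d,d],-1)
    T=np.linalg.inv(np.array(m["world_to_cam"]))
    w=c@T[:3,:3].T+T[:3,3]; w[d==0]=np.nan
    return p,w
def save(p,n): cv2.imwrite("pics/"+n+".png",p[:,:,::-1])
E
python3 - <<'E'
from h import *
out=[]
for n in("scene","top"):
    p,w=cloud(n);out.append(p);np.savez("/tmp/"+n,p=p,w=w)
    for t in("slicer","blade","tray","tray_bar","shaft_tip","pepper_mill","spice_jar","honey_jar","beaker","tin","caddy","salt_pot"):
        print(n,t,[(np.round(r["xyz"],3).tolist(),round(r["confidence"],2)) for r in models.look_for(t,n)[:2]])
save(out[0],"s1");save(out[1],"t1")
s=observe();print(s["t"],s["position"],s["ee_rot"],ctrl.hold_point_z)
E
```

```text
pics
scene slicer [([0.7, -0.008, 0.071], 0.64)]
scene blade [([0.528, 0.405, 0.054], 0.88), ([0.629, 0.371, 0.049], 0.55)]
scene tray [([0.456, -0.372, 0.022], 0.83)]
scene tray_bar [([0.457, -0.372, 0.024], 0.88), ([0.549, 0.49, 0.074], 0.6)]
scene shaft_tip [([0.7, -0.008, 0.074], 0.85), ([0.454, -0.372, 0.022], 0.38)]
scene pepper_mill [([0.509, 0.322, 0.083], 0.85)]
scene spice_jar [([0.548, 0.491, 0.075], 0.6), ([0.52, -0.125, 0.058], 0.55)]
scene honey_jar [([0.567, 0.133, 0.06], 0.83)]
scene beaker [([0.523, -0.126, 0.06], 0.56)]
scene tin [([0.573, -0.405, 0.059], 0.78)]
scene caddy [([0.36, -0.348, 0.077], 0.68), ([0.455, -0.372, 0.025], 0.44)]
scene salt_pot [([0.626, 0.373, 0.046], 0.76), ([0.456, -0.371, 0.023], 0.68)]
top slicer [([0.67, -0.016, 0.068], 0.6)]
top blade [([0.513, 0.398, 0.037], 0.56)]
top tray [([0.452, -0.379, 0.003], 0.97)]
top tray_bar [([0.458, -0.377, 0.004], 0.63), ([0.526, 0.481, 0.094], 0.43)]
top shaft_tip [([0.668, -0.016, 0.069], 0.85)]
top pepper_mill [([0.481, 0.31, 0.099], 0.59)]
top spice_jar [([0.526, 0.481, 0.098], 0.69), ([0.668, -0.022, 0.066], 0.64)]
top honey_jar [([0.539, 0.126, 0.084], 0.81)]
top beaker [([0.527, -0.131, 0.04], 0.55), ([0.459, -0.373, 0.001], 0.19)]
top tin [([0.558, -0.405, 0.075], 0.64)]
top caddy [([0.342, -0.35, 0.097], 0.75)]
top salt_pot [([0.616, 0.368, 0.058], 0.46)]
1.3 [ 0.19614355 -0.64586515  0.23132548] [9.89160333e-01 1.46839490e-01 1.49462854e-05 1.63057414e-05] -0.0187
```

View pics/s1.png

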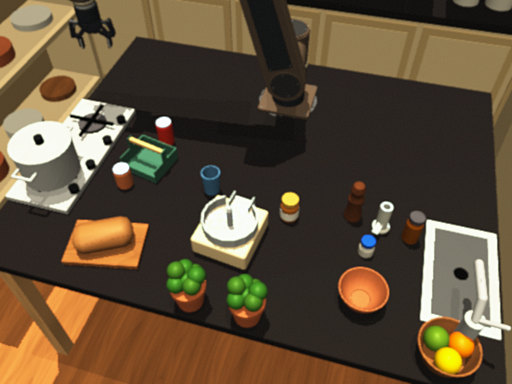

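View pics/t1.png

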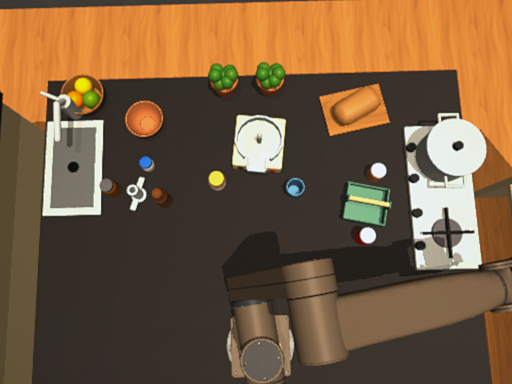

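```bash
python3 - <<'E'
from h import *
W={n:np.load("/tmp/%s.npz"%n)["w"] for n in("scene","top")}
def rect(a):
    (c,s,an)=cv2.minAreaRect((a[:,:2]*1000).astype(np.float32));return np.round(c),np.round(s),round(an,1)
for n,w in W.items():
    a=w.reshape(-1,3);a=a[~np.isnan(a).any(1)]
    def sel(x0,x1,y0,y1,z0,z1):
        return a[(a[:,0]>x0)&(a[:,0]<x1)&(a[:,1]>y0)&(a[:,1]<y1)&(a[:,2]>z0)&(a[:,2]<z1)]
    tr=(.37,.56,-.47,-.27)
    for nm,b in dict(shafttop=(.6,.8,-.1,.1,.125,.16),chamber=(.55,.85,-.15,.15,.095,.11),base=(.5,.85,-.2,.2,.03,.075),bladetop=(.46,.58,.35,.45,.085,.11),bar=tr+(.082,.1),traywall=tr+(.025,.055)).items():
        s=sel(*b)
        if len(s)>5: print(n,nm,len(s),np.round(s.mean(0),4),rect(s))
E
```

```text
scene shafttop 42 [ 0.6793 -0.0142  0.1359] (array([679., -15.]), array([13., 17.]), 20.3)
scene chamber 427 [ 0.6984 -0.0162  0.1029] (array([678., -16.]), array([161., 159.]), 11.7)
scene base 3036 [ 0.6751 -0.0062  0.0638] (array([646., -15.]), array([320., 248.]), 81.9)
scene bladetop 122 [0.5161 0.4062 0.0957] (array([515., 406.]), array([37., 38.]), 43.1)
scene bar 203 [ 0.457  -0.3722  0.0897] (array([ 451., -375.]), array([124., 116.]), 30.3)
scene traywall 556 [ 0.4463 -0.365   0.0388] (array([ 464., -373.]), array([147., 194.]), 77.4)
top shafttop 24 [ 0.6742 -0.0164  0.1422] (array([674., -16.]), array([13., 13.]), 88.7)
top chamber 250 [ 0.6941 -0.0179  0.1039] (array([679., -16.]), array([161., 160.]), 15.0)
top base 2116 [ 0.6551 -0.0148  0.0677] (array([641.,  -8.]), array([316., 257.]), 85.9)
top bladetop 76 [0.5143 0.4046 0.0982] (array([514., 405.]), array([35., 33.]), 49.5)
top bar 213 [ 0.4584 -0.3735  0.0914] (array([ 463., -393.]), array([127., 163.]), 32.1)
top traywall 346 [ 0.458  -0.3788  0.0406] (array([ 476., -378.]), array([142., 167.]), 77.6)
```

Scene: slicer at (230,228), with its spout facing the robot. The tray is at (150,157) between the red caddy and the copper tin. The blade is at (384,217) between the mill and the amber jar. In the top view, the tray is at (367,203) and the blade at (137,193). Next I need the yaws and which tray wall is the low one.

```bash
cat >> h.py <<'E'
def sel(a,x0,x1,y0,y1,z0,z1):
    return a[(a[:,0]>x0)&(a[:,0]<x1)&(a[:,1]>y0)&(a[:,1]<y1)&(a[:,2]>z0)&(a[:,2]<z1)]
def rect(a):
    (c,s,an)=cv2.minAreaRect((a[:,:2]*1000).astype(np.float32));return np.round(c,1),np.round(s,1),round(an,2)
E
python3 - <<'E'
from h import *
for n in("scene","top"):
    w=np.load("/tmp/%s.npz"%n)["w"]
    a=w.reshape(-1,3);a=a[~np.isnan(a).any(1)]
    print(n,"base",rect(sel(a,.57,.80,-.125,.10,.064,.073)))
    b=sel(a,.42,.50,-.44,-.30,.084,.1); print("bar",len(b),rect(b))
    c=b.mean(0); d=np.linalg.svd((b-c)[:,:2])[2][0]; d*=np.sign(d[1]); yaw=np.arctan2(-d[0],d[1]); print("bar mean",c,"yaw",yaw)
    t=sel(a,.36,.56,-.48,-.27,.012,.12); q=(t-c)[:,:2]; Rm=np.array([[np.cos(yaw),np.sin(yaw)],[-np.sin(yaw),np.cos(yaw)]]); q=q@Rm.T
    for lo,hi in((-.072,-.058),(.058,.072)):
        m=(q[:,0]>lo)&(q[:,0]<hi)&(abs(q[:,1])<.05); print("wall x",lo,m.sum(),np.percentile(t[m,2],[10,50,90]) if m.sum() else "", q[m,0].min(),q[m,0].max())
    bl=sel(a,.44,.60,.34,.46,.01,.045); print("blade low",rect(bl),bl.mean(0))
    d=np.linalg.svd((bl-bl.mean(0))[:,:2])[2][0]; print("wing dir",d)
E
```

```text
scene base (array([668.7, -13.2]), array([169.2, 198.8]), 82.44)
bar 179 (array([ 457.8, -371.7]), array([143.5,  22.1]), 77.86)
bar mean [ 0.45825147 -0.37125837  0.09047565] yaw -0.2243390470134681
wall x -0.072 167 [0.02189299 0.03707379 0.0499839 ] -0.07119174460138462 -0.058586189187756765
wall x 0.058 79 [0.01473876 0.0235586  0.03097872] 0.05808624814941315 0.06554625925542143
blade low (array([534.7, 374. ]), array([90.2, 60.3]), 71.48) [0.53556046 0.39568244 0.03233831]
wing dir [0.63803437 0.77000788]
top base (array([669.7, -15.8]), array([168.8, 194.9]), 83.22)
bar 194 (array([ 459.7, -373.1]), array([138. ,  21.1]), 77.29)
bar mean [ 0.45863256 -0.37157911  0.0917864 ] yaw -0.22632890558907925
wall x -0.072 90 [0.01685396 0.04256974 0.05333868] -0.0653413535310574 -0.059162803786884294
wall x 0.058 69 [0.01562105 0.02681642 0.03413777] 0.0580445012231917 0.06691252071009555
blade low (array([522.4, 398.6]), array([113.9, 155.8]), 88.41) [0.51940367 0.40115357 0.02600473]
wing dir [-0.95304918  0.30281554]
```

```bash
cat >> h.py <<'E'
def goto(x,y,z,yawy):
    """shift (mm) and turn to bring TCP to xyz, tool down, tool y along world heading yawy (or opposite)"""
    s=observe();r=R.from_quat(s["ee_rot"])
    for k in (0,np.pi):
        h=yawy+k; Y=np.array([np.cos(h),np.sin(h),0]);Z=np.array([0,0,-1.]);X=np.cross(Y,Z)
        t=R.from_matrix(np.stack([X,Y,Z],1)); rv=(r.inv()*t).as_rotvec()
        if np.linalg.norm(rv)<=np.pi/2+.01: break
    print("shift mm",np.round(1000*r.inv().apply(np.array([x,y,z])-s["position"]),1),"turn",np.round(rv,3),"t",s["t"],"pos",np.round(s["position"],4))
E
python3 -c "
from h import *
goto(.459,-.372,.18,-.22)"
```

```text
shift mm [ 331.1 -185.7   51.3] turn [ 0.    -0.    -1.056] t 1.3 pos [ 0.1961 -0.6459  0.2313]
```

```bash
python3 -m inch '[[[331,-186,51,0,0,-1.056,0.3],[331,-186,51,0,0,-1.056,0.3],[331,-186,51,0,0,-1.056,0.3],[331,-186,51,0,0,-1.056,0.3],[331,-186,51,0,0,-1.056,0.3],[331,-186,51,0,0,-1.056,0.3],[331,-186,51,0,0,-1.056,0.3],[331,-186,51,0,0,-1.056,0.3]]]' 40
python3 -c "
from h import *
goto(.459,-.372,.18,-.22)"
```

```text
t: 1.97
position: [0.4258, -0.4057, 0.187]
ee_rot: [0.796, 0.605, 0.0, 0.0]
force: [1.0, -0.1, -0.3]
width: 0.0554
grip_force: 0.0
shift mm [41.4 23.   7. ] turn [ 0.001  0.    -0.05 ] t 1.9667 pos [ 0.4258 -0.4057  0.187 ]
```

```bash
python3 -m inch '[[[41,23,7,0,0,-0.05,0.3],[41,23,7,0,0,-0.05,0.3],[41,23,7,0,0,-0.05,0.3],[41,23,7,0,0,-0.05,0.3]]]' | head -3
python3 - <<'E'
from h import *
p,w=cloud("wrist");save(p,"w1")
a=w.reshape(-1,3);a=a[~np.isnan(a).any(1)]
b=sel(a,.38,.54,-.47,-.27,.082,.1)
for z0,z1 in((.082,.1),(.045,.056)):
    b=sel(a,.37,.55,-.47,-.27,z0,z1); print(len(b),b.mean(0),rect(b))
goto(.459,-.372,.066,-.22)
E
```

```text
t: 2.3
position: [0.458, -0.3743, 0.1801]
ee_rot: [0.782, 0.623, -0.0, 0.0]
3610 [ 0.45717695 -0.36827569  0.09133448] (array([ 418.6, -364. ]), array([140.1, 100.5]), 77.71)
2270 [ 0.44022019 -0.36474324  0.04950517] (array([ 459.4, -373. ]), array([140.5, 185. ]), 77.69)
shift mm [  3.4   0.6 114.3] turn [ 0.     0.001 -0.007] t 2.35 pos [ 0.4576 -0.3751  0.1803]
```

View pics/w1.png

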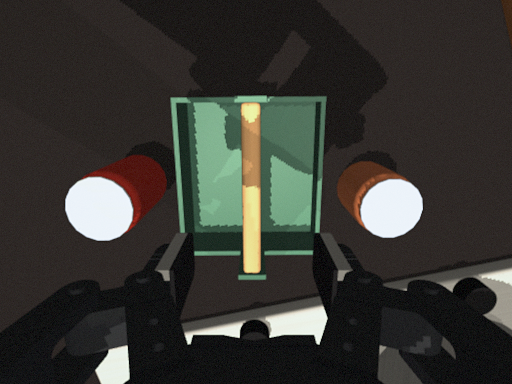

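The wrist view shows the bar upright at column 251, between the open fingers. Its low wall is at column 320, on the tin side. The grasp is aligned, so I'll descend, pinch and lift.

```bash
python3 -m inch '[[[3,0,40,0,0,0,0.3],[3,0,75,0,0,0,0.3],[3,0,100,0,0,0,0.3],[3,0,114,0,0,0,0.3],[3,0,114,0,0,0,0.3],[3,0,114,0,0,0,-1],[3,0,114,0,0,0,-1],[3,0,114,0,0,0,-1]]]' 60
python3 -m inch '[[[0,0,0,0,0,0,-1],[0,0,0,0,0,0,-1],[0,0,0,0,0,0,-1],[0,0,0,0,0,0,-1]]]'
```

```text
t: 3.02
position: [0.4593, -0.3731, 0.0682]
ee_rot: [0.783, 0.622, 0.0, 0.002]
force: [1.0, -0.6, 0.5]
width: 0.0198
grip_force: 0.0
t: 3.35
position: [0.4594, -0.3728, 0.0683]
ee_rot: [0.782, 0.623, -0.001, 0.002]
force: [-2.8, -1.7, 5.1]
width: 0.013
grip_force: 61.2
```

```bash
python3 -m inch '[[[0,0,-20,0,0,0,-1],[0,0,-55,0,0,0,-1],[0,0,-90,0,0,0,-1],[0,0,-120,0,0,0,-1],[0,0,-120,0,0,0,-1]]]'
python3 -c "
from h import *
goto(.4965,.0067,.188,-.125)"
```

```text
t: 3.77
position: [0.4616, -0.3738, 0.1936]
ee_rot: [0.782, 0.623, 0.001, 0.007]
force: [1.8, -1.2, -0.8]
width: 0.0128
grip_force: 59.9
shift mm [378.7 -51.1   2.2] turn [ 0.011  0.008 -0.101] t 3.7667 pos [ 0.4616 -0.3738  0.1936]
```

```bash
python3 -m inch '[[[20,-5,0,0,0,0,-1],[55,-15,0,0,0,-0.02,-1],[95,-20,0,0,0,-0.04,-1],[135,-30,0,0,0,-0.06,-1],[175,-35,0,0,0,-0.08,-1],[215,-40,0,0,0,-0.1,-1],[255,-50,0,0,0,-0.1,-1],[290,-51,0,0,0,-0.1,-1]]]' | head -3
python3 -c "
from h import *
goto(.4965,.0067,.19,-.125)"
```

```text
t: 4.43
position: [0.4716, -0.0738, 0.1835]
ee_rot: [0.75, 0.661, -0.001, -0.002]
shift mm [83.  14.6 -6.4] turn [-0.004 -0.002 -0.001] t 4.4333 pos [ 0.4716 -0.0738  0.1835]
```

```bash
python3 -m inch '[[[30,8,-2,0,0,0,-1],[60,14,-5,0,0,0,-1],[83,15,-6,0,0,0,-1],[83,15,-6,0,0,0,-1],[83,15,-6,0,0,0,-1],[83,15,-6,0,0,0,-1]]]'
python3 - <<'E'
from h import *
for n in("wrist","top"):
    p,w=cloud(n)
    if n=="wrist": save(p,"w2")
    a=w.reshape(-1,3);a=a[~np.isnan(a).any(1)]; P=p.reshape(-1,3)[~np.isnan(w.reshape(-1,3)).any(1)].astype(int)
    g=(P[:,1]>P[:,0]+25)&(P[:,1]>P[:,2]+10)
    b=sel(a[g],.40,.62,-.1,.12,.10,.24); print(n,len(b),rect(b),np.percentile(b[:,2],[2,50,98]))
    b=sel(a,.575,.80,-.125,.10,.064,.073); print("slicer",len(b),rect(b))
    b=sel(a,.575,.80,-.125,.10,.097,.11); print("chamber",len(b),rect(b))
    b=sel(a,.6,.75,-.08,.05,.13,.15); print("shaft",len(b),b.mean(0),rect(b) if len(b)>3 else "")
goto(.4965,.0067,.19,-.125)
E
```

```text
t: 4.93
position: [0.4983, 0.0033, 0.1904]
ee_rot: [0.75, 0.661, -0.001, -0.001]
force: [0.2, 0.7, -4.1]
width: 0.0127
grip_force: 59.8
wrist 26878 (array([499.1,   9.6]), array([127.8, 130.3]), 82.94) [0.12453716 0.12600692 0.21451427]
slicer 22451 (array([656. , -10.7]), array([168.5, 132.9]), 84.99)
chamber 2956 (array([644.6, -18.8]), array([ 87.7, 163.1]), 6.55)
shaft 0 [nan nan nan] 
top 115 (array([482. , -15.9]), array([117.8, 125.4]), 6.16) [0.12146961 0.15894177 0.21993026]
slicer 1090 (array([678.2, -16.9]), array([169.3, 177.1]), 83.2)
chamber 207 (array([691.8, -20. ]), array([160. , 131.9]), 75.05)
shaft 23 [ 0.67540779 -0.0162738   0.14125629] (array([674.8, -16.1]), array([13.1, 14.3]), 87.91)
shift mm [ 3.8 -2.7  1. ] turn [-0.002  0.    -0.002] t 5.0333 pos [0.4987 0.0025 0.191 ]<stdin>:10: RuntimeWarning: Mean of empty slice.
  ret = um.true_divide(
```

View pics/w2.png

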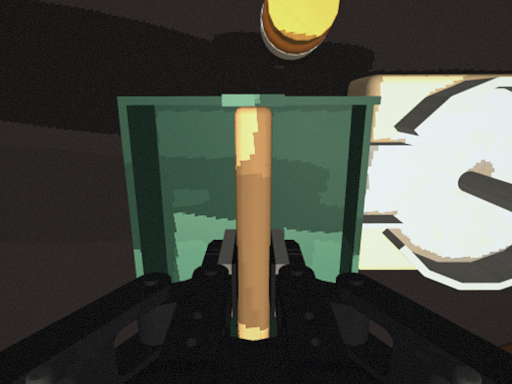

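The tray is held level and square to the slicer, with the bar at column 254 and the spout at rows 143–222. Next I'll lower it in front of the face.

```bash
python3 -m inch '[[[4,-3,20,0,0,0,-1],[4,-3,50,0,0,0,-1],[4,-3,80,0,0,0,-1],[4,-3,100,0,0,0,-1],[4,-3,112,0,0,0,-1],[4,-3,118,0,0,0,-1],[4,-3,121,0,0,0,-1],[4,-3,121,0,0,0,-1]]]'
python3 -c "
from h import *
goto(.523,.0034,.068,-.125)"
```

```text
t: 5.7
position: [0.4968, 0.007, 0.0708]
ee_rot: [0.751, 0.661, -0.0, -0.0]
force: [-0.3, 0.7, -3.3]
width: 0.0127
grip_force: 59.8
shift mm [-0.2 26.4  2.8] turn [-0.     0.    -0.002] t 5.7 pos [0.4968 0.007  0.0708]
```

```bash
python3 -m inch '[[[0,0,2,0,0,0,-1],[0,8,2,0,0,0,-1],[0,16,2,0,0,0,-1],[0,20,2,0,0,0,-1],[0,22,2,0,0,0,-1],[0,23,2,0,0,0,-1],[0,23,2,0,0,0,-1]]]'
python3 -m inch '[[[0,1,0,0,0,0,-1],[0,2,0,0,0,0,-1],[0,2,0,0,0,0,-1]]]'
```

```text
t: 6.28
position: [0.5199, 0.0048, 0.069]
ee_rot: [0.75, 0.661, 0.0, 0.0]
force: [0.3, 0.2, -2.5]
width: 0.0128
grip_force: 59.8
t: 6.53
position: [0.5216, 0.0045, 0.0689]
ee_rot: [0.75, 0.661, 0.0, -0.0]
force: [-0.8, 0.1, -4.0]
width: 0.0128
grip_force: 59.8
```

```bash
python3 -m inch '[[[0,0,1,0,0,0,-1],[0,0,1,0,0,0,-1],[0,1,1,0,0,0,-1],[0,1,1,0,0,0,-1]]]'|sed -n 2,4p
python3 -m inch '[[[0,1,0,0,0,0,-1],[0,1,0,0,0,0,-1],[0,2,0,0,0,0,-1],[0,2,0,0,0,0,-1]]]'|sed -n 2,4p
python3 -m inch '[[[0,0,0.5,0,0,0,-1],[0,0,0.5,0,0,0,-1],[0,0,1,0,0,0,-1],[0,0,1,0,0,0,-1]]]'|sed -n 2,4p
```

```text
position: [0.5224, 0.0044, 0.0683]
ee_rot: [0.75, 0.661, -0.0, -0.0]
force: [-3.3, -0.4, 2.7]
position: [0.5227, 0.0042, 0.0685]
ee_rot: [0.75, 0.662, -0.002, -0.002]
force: [-10.0, -0.0, 8.0]
position: [0.5227, 0.0042, 0.0684]
ee_rot: [0.75, 0.662, -0.003, -0.002]
force: [-12.2, 0.8, 13.2]
```

```bash
python3 -m inch '[[[0,-1,0,0,0,0,-1],[0,-1,0,0,0,0,-0.3],[0,-1,0,0,0,0,-0.3],[0,-1,0,0,0,0,-0.3],[0,-1,0,0,0,0,-0.3]]]'
python3 -m inch '[[[0,0,-20,0,0,0,-0.3],[0,0,-55,0,0,0,-0.3],[0,0,-95,0,0,0,-0.3],[0,0,-135,0,0,0,-0.3],[0,0,-170,0,0,0,-0.3],[0,0,-170,0,0,0,-0.3]]]'
python3 - <<'E'
from h import *
p,w=cloud("wrist");save(p,"w3")
a=w.reshape(-1,3);m=~np.isnan(a).any(1);a=a[m];P=p.reshape(-1,3)[m].astype(int)
g=(P[:,1]>P[:,0]+25)&(P[:,1]>P[:,2]+10)
b=sel(a[g],.40,.62,-.1,.12,.001,.056); print(len(b),rect(b))
b=sel(a,.57,.80,-.125,.10,.064,.073); print("slicer",len(b),rect(b))
b=sel(a,.44,.58,-.09,.09,.085,.1); print("bar",rect(b))
E
```

```text
t: 7.95
position: [0.5242, 0.0041, 0.0671]
ee_rot: [0.75, 0.661, 0.0, 0.0]
force: [-0.8, -0.3, -0.6]
width: 0.0299
grip_force: 0.0
t: 8.45
position: [0.5282, 0.0035, 0.2466]
ee_rot: [0.75, 0.661, 0.005, 0.007]
force: [0.8, -0.9, 1.6]
width: 0.0296
grip_force: 0.0
10229 (array([516.2,   1.2]), array([147.7, 139.1]), 83.44)
slicer 21524 (array([668.4, -13.9]), array([167.6, 193.9]), 82.85)
bar (array([548.1,   1. ]), array([140.3,  71.7]), 82.99)
```

View pics/w3.png

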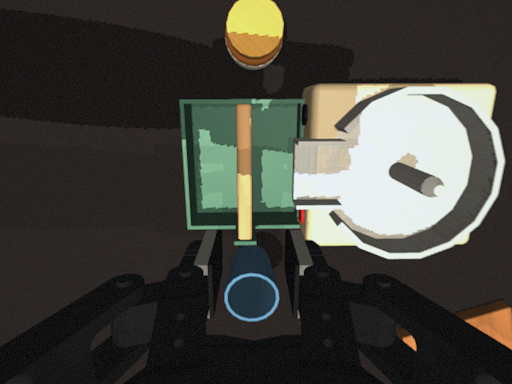

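The tray is flush against the front face, with the lip at column 303 meeting the base. It is square to about 0.01 rad, and the bar and spout are in line. Now the blade.

```bash
python3 -c "
from h import *
goto(.5145,.405,.22,-.2)"
```

```text
shift mm [396.6 -62.7  21.7] turn [0.012 0.    0.074] t 8.5 pos [0.5267 0.0037 0.2427]
```

```bash
python3 -m inch '[[[40,-7,0,0,0,0.07,0.4],[80,-14,0,0,0,0.07,0.4],[120,-20,5,0,0,0.07,0.4],[160,-26,8,0,0,0.07,0.4],[200,-32,12,0,0,0.07,0.4],[240,-38,16,0,0,0.07,0.4],[280,-44,20,0,0,0.07,0.4],[320,-50,20,0,0,0.07,0.4]]]'|sed -n 1,2p
python3 -m inch '[[[35,-6,0,0,0,0,0.4],[65,-10,0,0,0,0,0.4],[76,-12,0,0,0,0,0.4],[76,-12,0,0,0,0,0.4],[76,-12,0,0,0,0,0.4]]]'
python3 - <<'E'
from h import *
goto(.5145,.405,.066,-.2)
p,w=cloud("wrist");save(p,"w4")
a=w.reshape(-1,3);a=a[~np.isnan(a).any(1)]
b=sel(a,.46,.57,.35,.45,.09,.108);print("hub",len(b),rect(b),b[:,2].mean())
for nm,q in dict(mill=(.45,.55,.27,.345,.12,.17),spice=(.48,.6,.455,.54,.09,.12)).items():
    b=sel(a,*q);print(nm,len(b),rect(b) if len(b)>3 else "")
E
```

```text
t: 9.17
position: [0.5127, 0.3295, 0.2137]
t: 9.58
position: [0.5167, 0.4043, 0.2152]
ee_rot: [0.773, 0.635, -0.001, 0.0]
force: [0.9, -0.3, -0.3]
width: 0.0599
grip_force: 0.0
shift mm [  0.6  -2.  149.2] turn [-0.002  0.002  0.005] t 9.5833 pos [0.5167 0.4043 0.2152]
hub 1051 (array([514.5, 407.9]), array([34.7, 34.8]), 79.51) 0.0987735179715226
mill 2251 (array([495.1, 322.5]), array([38.2, 40.4]), 42.27)
spice 2801 (array([532.2, 493.8]), array([42.3, 41.9]), 80.0)
```

View pics/w4.png

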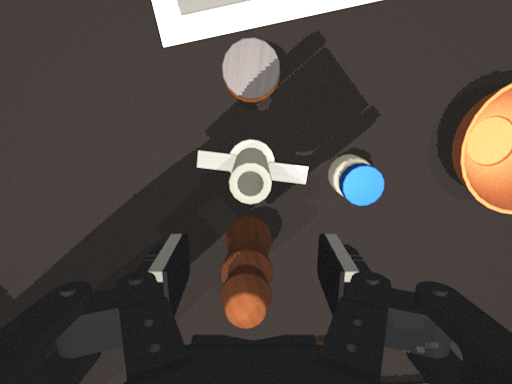

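The hub is at (250,172), centred at (0.5145, 0.4065). The mill and jar stand above and below it in the picture, clear of the fingers' line at left and right. I'll descend and grasp.

```bash
python3 -m inch '[[[2,-3,35,0,0,0,0.4],[2,-3,75,0,0,0,0.4],[2,-3,110,0,0,0,0.4],[2,-3,135,0,0,0,0.4],[2,-3,150,0,0,0,0.4],[2,-3,153,0,0,0,0.4],[2,-3,153,0,0,0,-0.5],[2,-3,153,0,0,0,-0.5]]]' 40
python3 -m inch '[[[0,0,0,0,0,0,-0.8],[0,0,0,0,0,0,-0.8],[0,0,0,0,0,0,-0.8],[0,0,0,0,0,0,-0.8]]]' 50
```

```text
t: 10.3
position: [0.5161, 0.4075, 0.0661]
ee_rot: [0.773, 0.634, 0.002, 0.0]
force: [-0.9, -0.2, 0.6]
width: 0.0366
grip_force: 0.3
t: 10.63
position: [0.5159, 0.4081, 0.0662]
ee_rot: [0.773, 0.635, 0.002, 0.0]
force: [-0.6, -1.0, 4.8]
width: 0.0345
grip_force: 50.2
```

```bash
python3 -m inch '[[[0,0,-15,0,0,0,-0.8],[0,0,-45,0,0,0,-0.8],[0,0,-85,0,0,0,-0.8],[0,0,-125,0,0,0,-0.8],[0,0,-155,0,0,0,-0.8],[0,0,-170,0,0,0,-0.8],[0,0,-170,0,0,0,-0.8]]]'
python3 - <<'E'
from h import *
goto(.677,-.016,.236,-.2)
p,w=cloud("wrist");save(p,"w5")
a=w.reshape(-1,3);a=a[~np.isnan(a).any(1)]
b=sel(a,.46,.57,.35,.46,.262,.275);print("hubtop wrist",len(b),rect(b) if len(b)>3 else "",b.mean(0))
b=sel(a,.43,.6,.33,.48,.18,.215);print("wings",len(b),rect(b) if len(b)>3 else "")
E
```

```text
t: 11.22
position: [0.5166, 0.4088, 0.2412]
ee_rot: [0.773, 0.635, 0.005, 0.001]
force: [0.3, -0.7, -0.4]
width: 0.0349
grip_force: 50.2
shift mm [-385.6  239.9    4.3] turn [ 0.008 -0.007  0.004] t 11.2167 pos [0.5166 0.4088 0.2412]
hubtop wrist 5642 (array([518.6, 409.5]), array([59.2, 35.5]), 6.28) [0.5175366  0.41191969 0.27121564]
wings 5504 (array([517.7, 414.8]), array([ 39.8, 115. ]), 77.25)
```

View pics/w5.png

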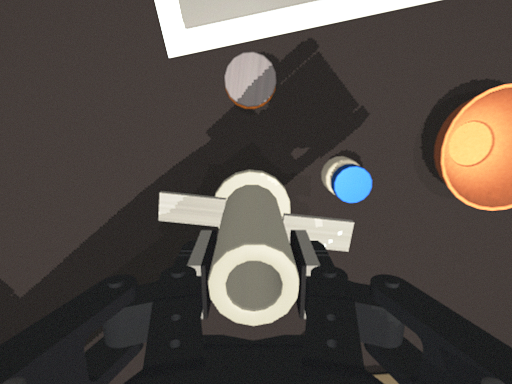

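The hub is gripped centrally between the pads, with its top ring at (253,285) and level wings. Next I'll carry it over the shaft.

```bash
python3 -m inch '[[[-15,10,0,0,0,0,-0.8],[-45,28,0,0,0,0,-0.8],[-80,50,0,0,0,0,-0.8],[-115,72,0,0,0,0,-0.8],[-150,94,0,0,0,0,-0.8],[-185,116,0,0,0,0,-0.8],[-220,138,0,0,0,0,-0.8],[-255,160,0,0,0,0,-0.8]]]'|sed -n 1,2p
python3 -c "
from h import *
goto(.675,-.016,.24,-.2)"
```

```text
t: 11.93
position: [0.6207, 0.1243, 0.2307]
shift mm [-127.    80.5   -9.6] turn [-0.005  0.001  0.004] t 11.9333 pos [0.6207 0.1243 0.2307]
```

```bash
python3 -m inch '[[[-35,22,-4,0,0,0,-0.8],[-70,44,-6,0,0,0,-0.8],[-100,64,-8,0,0,0,-0.8],[-120,76,-9,0,0,0,-0.8],[-127,80,-9,0,0,0,-0.8],[-127,80,-9,0,0,0,-0.8],[-127,80,-9,0,0,0,-0.8]]]'
cat > m.py <<'E'
from h import *
s=observe();print("tcp",s["position"],s["t"]); zt=s["position"][2]-.0662
def circ(b,lab):
    h=cv2.convexHull((b[:,:2]*1000).astype(np.float32));c,r=cv2.minEnclosingCircle(h);e=cv2.fitEllipse(h);print(lab,len(b),"circ",np.round(c,1),round(r,1),"ell",np.round(e[0],1),np.round(e[1],1))
for n in("wrist","top","scene"):
    p,w=cloud(n);save(p,"m_"+n)
    a=w.reshape(-1,3);m=~np.isnan(a).any(1);a=a[m];P=p.reshape(-1,3)[m].astype(int)
    white=(P.max(1)-P.min(1)<45)&(P.min(1)>110)
    circ(sel(a[white],.64,.72,-.06,.03,zt+.096,zt+.106),n+" hubtop")
    b=sel(a,.62,.73,-.08,.05,zt-.005,zt+.045)
    if len(b)>10: print(n,"low parts",rect(b))
    b=sel(a,.55,.8,-.15,.12,.098,.108); circ(b,n+" chamber")
    b=sel(a,.64,.72,-.05,.03,.115,.15)
    if len(b)>5: print(n,"shaft",len(b),b.mean(0),rect(b))
E
python3 m.py
```

```text
t: 12.52
position: [0.6745, -0.0134, 0.2405]
ee_rot: [0.773, 0.634, -0.001, -0.002]
force: [0.5, 0.2, -1.4]
width: 0.0342
grip_force: 50.1
tcp [ 0.67451671 -0.01339009  0.24051009] 12.5167
wrist hubtop 3839 circ [675.5 -10.2] 23.9 ell [675.2 -12.7] [34.9 54.6]
wrist low parts (array([675.6,  -7.8]), array([ 39.7, 113.8]), 77.24)
wrist chamber 2376 circ [676.8 -15.1] 81.5 ell [676.6 -14.5] [159.8 162.2]Traceback (most recent call last):
  File "m.py", line 9, in <module>
    circ(sel(a[white],.64,.72,-.06,.03,zt+.096,zt+.106),n+" hubtop")
    ~~~~^^^^^^^^^^^^^^^^^^^^^^^^^^^^^^^^^^^^^^^^^^^^^^^^^^^^^^^^^^^^
  File "m.py", line 4, in circ
    h=cv2.convexHull((b[:,:2]*1000).astype(np.float32));c,r=cv2.minEnclosingCircle(h);e=cv2.fitEllipse(h);print(lab,len(b),"circ",np.round(c,1),round(r,1),"ell",np.round(e[0],1),np.round(e[1],1))
                                                            ~~~~~~~~~~~~~~~~~~~~~~^^^
cv2.error: OpenCV(4.12.0) /io/opencv/modules/imgproc/src/shapedescr.cpp:201: error: (-215:Assertion failed) count >= 0 && (depth == CV_32F || depth == CV_32S) in function 'minEnclosingCircle'
```

```bash
cat > m2.py <<'E'
from h import *
s=observe();zt=s["position"][2]-.0662
M=eyes.camera_model("wrist");p,w=cloud("wrist")
P=p.astype(int);z=w[...,2]
hub=((P.max(2)-P.min(2)<60)&(P.min(2)>90)&(z>zt+.09)&(z<zt+.112)&(abs(w[...,0]-s["position"][0])<.035)&(abs(w[...,1]-s["position"][1])<.04)).astype(np.uint8)
zh=z[hub>0];print("z pct",np.round(np.percentile(zh,[2,20,50,80,98])-zt,4))
f=192/np.tan(np.radians(M["fovy"])/2);T=np.linalg.inv(np.array(M["world_to_cam"]))
v,u=np.mgrid[:384,:512];d=np.stack([(u-M["cx"])/f,(v-M["cy"])/f,np.ones(u.shape)],-1)@T[:3,:3].T
k=(zt+.1-T[2,3])/d[...,2]; g=T[:3,3]+d*k[...,None]
cs,hi=cv2.findContours(hub,cv2.RETR_CCOMP,cv2.CHAIN_APPROX_NONE)
for c,h in zip(cs,hi[0]):
    if len(c)<60: continue
    q=g[c[:,0,1],c[:,0,0],:2]*1000; e=cv2.fitEllipse(q.astype(np.float32))
    print("hole" if h[3]>=0 else "outer",len(c),np.round(e[0],1),np.round(e[1],1),"px",cv2.fitEllipse(c)[0])
print("tcp",s["position"])
vis=p.copy();cv2.drawContours(vis,cs,-1,(255,0,0),1);save(vis,"w6")
E
python3 m2.py
```

```text
z pct [0.0917 0.0987 0.0996 0.1003 0.1041]
outer 346 [675.5 -10.1] [33.7 38. ] px (253.6739044189453, 280.8389892578125)
hole 192 [676.1  -9.7] [16.9 22.1] px (255.02883911132812, 280.8778076171875)
tcp [ 0.67476153 -0.01226717  0.24166206]
```

View pics/w6.png

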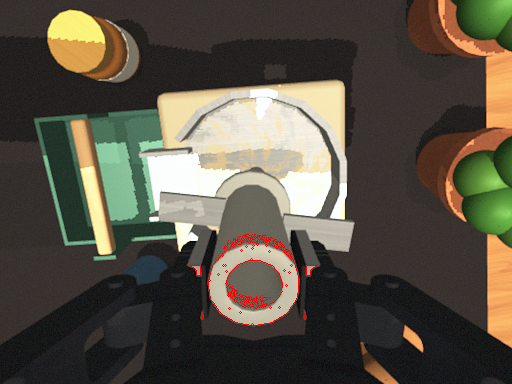

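```bash
python3 -c "
from h import *
goto(.6759,-.0165,.2105,-.2)"
```

```text
shift mm [-4.1  1.8 31.7] turn [-0.002 -0.     0.006] t 12.6667 pos [ 0.6749 -0.0121  0.2422]
```

```bash
python3 -m inch '[[[-2,1,0,0,0,0,-0.8],[-4,2,5,0,0,0,-0.8],[-4,2,12,0,0,0,-0.8],[-4,2,18,0,0,0,-0.8],[-4,2,20,0,0,0,-0.8],[-4,2,20,0,0,0,-0.8],[-4,2,20,0,0,0,-0.8],[-4,2,20,0,0,0,-0.8]]]'
python3 - <<'E'
from h import *
goto(.6759,-.0165,.2055,-.2)
for n in("scene","top"):
    p,w=cloud(n)
    if n=="scene":
        m=eyes.camera_model(n);q=np.array(m["world_to_cam"])@[.677,-.016,.15,1];f=192/np.tan(np.radians(m["fovy"])/2);u,v=int(q[0]/q[2]*f+m["cx"]),int(q[1]/q[2]*f+m["cy"]);print(u,v)
        save(cv2.resize(p[v-50:v+50,u-60:u+60],None,fx=5,fy=5,interpolation=2),"z1")
E
```

```text
t: 13.33
position: [0.677, -0.0184, 0.2232]
ee_rot: [0.773, 0.635, 0.0, 0.0]
force: [-0.3, 1.1, -0.9]
width: 0.0347
grip_force: 50.2
shift mm [ 1.6 -1.5 17.7] turn [ 0.    -0.     0.004] t 13.3333 pos [ 0.677  -0.0184  0.2232]
228 206
```

View pics/z1.png

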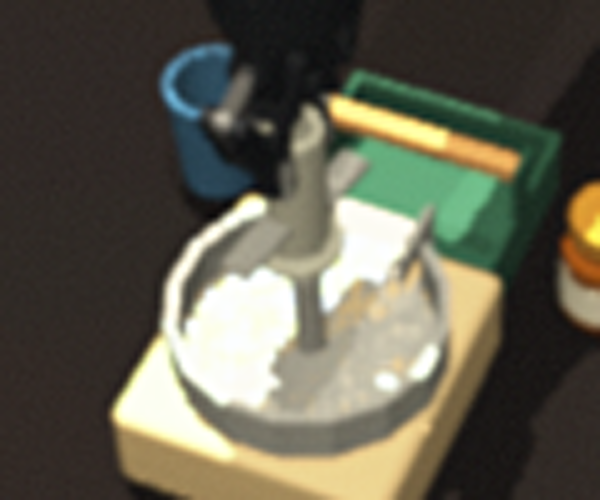

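The scene crop shows the hub directly over the shaft (flange at 305,250; shaft at 312,310), aligned. I'll lower it slowly while watching the force.

```bash
python3 -m inch '[[[1,-1,3,0,0,0,-0.8],[1,-1,6,0,0,0,-0.8],[1,-1,9,0,0,0,-0.8],[1,-1,12,0,0,0,-0.8],[1,-1,15,0,0,0,-0.8],[1,-1,17,0,0,0,-0.8],[1,-1,17,0,0,0,-0.8]]]'
```

```text
t: 14.02
position: [0.6757, -0.0171, 0.205]
ee_rot: [0.773, 0.635, -0.0, -0.001]
force: [0.1, 0.5, -1.6]
width: 0.0346
grip_force: 50.2
```

```bash
python3 -m inch '[[[0,0,2,0,0,0,-0.8],[0,0,4,0,0,0,-0.8],[0,0,6,0,0,0,-0.8],[0,0,8,0,0,0,-0.8],[0,0,10,0,0,0,-0.8],[0,0,12,0,0,0,-0.8],[0,0,12,0,0,0,-0.8],[0,0,12,0,0,0,-0.8]]]'
```

```text
t: 14.68
position: [0.6764, -0.0168, 0.1937]
ee_rot: [0.773, 0.634, 0.001, 0.0]
force: [2.1, 2.9, -1.8]
width: 0.0344
grip_force: 49.8
```

```bash
python3 -m inch '[[[0.5,0.5,3,0,0,0,-0.8],[0.7,0.5,7,0,0,0,-0.8],[0.7,0.5,11,0,0,0,-0.8],[0.7,0.5,15,0,0,0,-0.8],[0.7,0.5,19,0,0,0,-0.8],[0.7,0.5,23,0,0,0,-0.8],[0.7,0.5,25,0,0,0,-0.8],[0.7,0.5,25,0,0,0,-0.8]]]'
```

```text
t: 15.35
position: [0.6765, -0.0165, 0.1679]
ee_rot: [0.773, 0.634, -0.0, -0.0]
force: [2.0, 0.9, -3.5]
width: 0.0348
grip_force: 49.9
```

```bash
python3 -m inch '[[[0,0.4,4,0,0,0,-0.8],[0,0.5,8,0,0,0,-0.8],[0,0.5,12,0,0,0,-0.8],[0,0.5,16,0,0,0,-0.8],[0,0.5,20,0,0,0,-0.8],[0,0.5,23,0,0,0,-0.8],[0,0.5,25,0,0,0,-0.8],[0,0.5,25,0,0,0,-0.8]]]'
python3 -m inch '[[[0,0,1,0,0,0,-0.8],[0,0,2,0,0,0,-0.8],[0,0,3,0,0,0,-0.8],[0,0,4,0,0,0,-0.8],[0,0,4,0,0,0,-0.8]]]'
```

```text
t: 16.02
position: [0.6769, -0.0166, 0.1431]
ee_rot: [0.773, 0.635, -0.0, -0.0]
force: [1.1, 0.8, -1.6]
width: 0.0346
grip_force: 50.1
t: 16.43
position: [0.6772, -0.0166, 0.1398]
ee_rot: [0.773, 0.635, -0.0, -0.0]
force: [1.1, 1.6, -0.8]
width: 0.0347
grip_force: 50.2
```

Estimated 3–4 mm left. I'll creep down until it touches.

```bash
python3 -m inch '[[[0,0,1,0,0,0,-0.8],[0,0,2,0,0,0,-0.8],[0,0,2.5,0,0,0,-0.8],[0,0,2.5,0,0,0,-0.8]]]'|sed -n 2,4p
python3 -m inch '[[[0,0,0.5,0,0,0,-0.8],[0,0,1,0,0,0,-0.8],[0,0,1.5,0,0,0,-0.8],[0,0,1.5,0,0,0,-0.8]]]'|sed -n 2,4p
```

```text
position: [0.6771, -0.0167, 0.1372]
ee_rot: [0.773, 0.635, -0.0, -0.0]
force: [-0.2, 1.5, -2.0]
position: [0.6772, -0.0166, 0.1363]
ee_rot: [0.773, 0.635, -0.0, -0.0]
force: [-0.5, 0.6, 1.0]
```

```bash
python3 -m inch '[[[0,0,0.5,0,0,0,-0.8],[0,0,1,0,0,0,-0.8],[0,0,1.5,0,0,0,-0.8],[0,0,1.5,0,0,0,-0.8],[0,0,1.5,0,0,0,-0.8]]]'|sed -n 2,4p
```

```text
position: [0.6773, -0.0166, 0.1363]
ee_rot: [0.773, 0.635, -0.0, 0.0]
force: [-4.2, 1.7, 6.4]
```

Seated: z stopped at the expected height and the upward force is rising. Now I'll open, retreat upwards and check.

```bash
python3 -m inch '[[[0,0,-0.5,0,0,0,-0.2],[0,0,-0.5,0,0,0,0.1],[0,0,-0.5,0,0,0,0.3],[0,0,-0.5,0,0,0,0.3],[0,0,-0.5,0,0,0,0.3],[0,0,-0.5,0,0,0,0.3]]]'
python3 -m inch '[[[0,0,-15,0,0,0,0.3],[0,0,-45,0,0,0,0.3],[0,0,-80,0,0,0,0.3],[0,0,-120,0,0,0,0.3],[0,0,-150,0,0,0,0.3],[0,0,-150,0,0,0,0.3]]]'
python3 - <<'E'
from h import *
p,w=cloud("wrist");save(p,"w7")
a=w.reshape(-1,3);m=~np.isnan(a).any(1);a=a[m];P=p.reshape(-1,3)[m].astype(int)
g=(P[:,1]>P[:,0]+25)&(P[:,1]>P[:,2]+10)
b=sel(a[g],.40,.62,-.1,.12,.02,.056); print("tray",len(b),rect(b))
b=sel(a,.57,.80,-.125,.10,.064,.073); print("slicer",len(b),rect(b))
b=sel(a,.64,.72,-.06,.03,.155,.18); print("hub",len(b),rect(b),np.median(b[:,2]))
b=sel(a,.62,.73,-.08,.05,.076,.094); print("blade low",rect(b))
E
```

```text
t: 18.02
position: [0.6771, -0.0168, 0.1345]
ee_rot: [0.773, 0.634, -0.0, -0.0]
force: [0.2, 0.1, 0.8]
width: 0.0552
grip_force: 0.0
t: 18.52
position: [0.6807, -0.0172, 0.2969]
ee_rot: [0.773, 0.635, 0.006, 0.007]
force: [-0.1, -0.0, 1.3]
width: 0.0559
grip_force: 0.0
tray 891 (array([520.4,   4.4]), array([140. , 126.4]), 83.09)
slicer 15233 (array([668.9, -13.8]), array([167.6, 194.3]), 83.16)
hub 1033 (array([676. , -16.3]), array([35.3, 34.5]), 78.37) 0.16931631780912437
blade low (array([675. , -15.1]), array([109.8, 129.8]), 0.11)
```

View pics/w7.png

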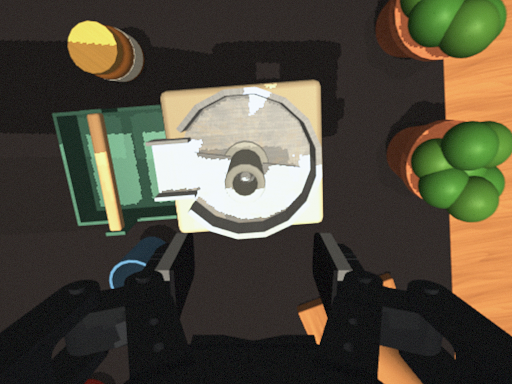

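The blade is on the shaft, with the shaft tip in the bore at (244,183) and the hub top at 169 mm. The tray is flush (lip gap about 0 mm), centred to under 1 mm and square. The honey jar and cup are undisturbed. Handing in.

```bash
python3 -c "
from h import *
print(job.close_job())"
```

```text
the job is handed in; nothing more can be done
None
```

The job is handed in at about 18.6 s of the 67 s allowed: the blade is fully home on the shaft, and the tray sits flush, centred and square under the spout. The arm touched none of the jars, mill, cup, tins or pot, though I didn't re-measure their positions, and no verdict came back.

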